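# Turn over one leaf of the split sample board

## Task

Turn the blue leaf of the paint sample board over its spine and press it down until it lies flat on the left-hand page, then leave it there. Do it by pushing with the fingertips: do not pinch either leaf, do not fling the leaf over, and leave the yellow leaf and the tester pots and tin around the board as they stand.

Things in the scene. Friction and masses are not known exactly. Their poses are not given: they have to be found in the camera images.
- sample_board: Grey board fixed to the worktop, 204 x 272 mm, page tops 10 mm high. Origin: centre of its underside. x along the spine (away from the robot), y across to the left-hand page, z up. Hinge rod 14.5 mm above the worktop along the spine. Two leaves share it, middles 46 mm either side of the origin along x (blue may be near or far), both half open over the right page (-y).
- blue_leaf (a joint): Blue leaf about the spine: 0 flat on the right page, pi/2 upright, pi flat on the left page (stop). Starts 0.55 to 0.95. Stiff hinge, no spring: friction 0.16 N m, stays where left (2 to 3 N at the free edge turns it). Rigid panel 84 mm along the spine, reaching 120 mm from it, 7 to 8 mm thick centred on the axis, about 0.12 kg, dark blue rim.
- yellow_leaf (a joint): Angle of the yellow leaf, same size, build, zero and direction as the blue leaf; starts between 0.55 and 0.95 and must stay as it stands.
- blue_hinge (a point): Point on the hinge axis at the middle of the blue leaf's length along the spine, 14.5 mm above the worktop. Its frame turns with the leaf: x along the spine, -y from the spine to the leaf's free edge.
- blue_edge (a point): Middle of the blue leaf's free edge, 120 mm from the hinge axis, mid thickness.
- yellow_edge (a point): Middle of the yellow leaf's free edge, 120 mm from the hinge axis, mid thickness.
- blue_face: Paper sheet with eight blue chips on the blue leaf's upper side (when flat on the right), 72 x 97 mm, 6 to 7 mm inside the leaf's rim. Origin on the hinge axis.
- blue_back: Paper sheet with one large blue swatch on the other side of the blue leaf, same size. Origin on the hinge axis.
- yellow_face: Paper sheet with eight yellow chips on the yellow leaf's upper side, same size. Origin on the hinge axis.
- yellow_back: Paper sheet with one large yellow swatch on the yellow leaf's other side. Origin on the hinge axis.
- red_pot: Loose red tester pot with a red-brown screw lid, 49 mm across, 60 mm tall, standing left of the board; origin at the middle of its underside. Leave alone.
- orange_pot: Loose orange tester pot with a black collar, 49 mm across, 60 mm tall, standing left of the board; origin at the middle of its underside. Leave alone.
- red_tin: Loose small red and black paint tin with a silver lid, 60 mm across, 55 mm tall, standing behind the board; origin at the middle of its underside. Leave alone.

How it is judged:
By the outcome, as a careful person would: the job done as asked, in the order asked, and still so for the second after the job is handed in, with the robot touching nothing.
It also fails if it takes over 37 s, if anything falls off the work surface, if the arm or the gripper's body presses on something with over 40 N, if the wrist force passes 120 N, or if a joint passes its speed limit or range.

## Robot

A 7-joint arm with a two-finger parallel gripper is mounted at the origin on the work surface; the furniture and walls round the work are solid. World frame = base frame: x ahead of the robot, y to its left, z up, the work surface at z = 0. Lengths are in m, angles in rad, forces in N, time in s.
With the tool pointing down it reaches from about 0.35 to 0.9 m from the base axis. Payload 8.1 kg.
Tool frame: the origin (TCP) lies at the very end of the fingers, on their centre line; the grasp point (between the pads) lies 19 mm behind it; z points along the fingers, x is the direction in which the jaws open and shut, and the axes are right-handed (so a half turn about z gives the same grasp; the last joint's range is limited). The gripper opens to 92 mm and grips with 3 to 60 N. Pads are 19 mm wide; open, the fingers measure 130 mm over their backs; the gripper's body (75 mm by 190 mm) begins 47 mm behind the grasp point.
Start: joints at [-1.279, 0.434, 0.025, 1.573, -0.012, 1.134, -0.075], TCP at [0.24, 0.577, 0.227] pointing down, gripper open.
Joint ranges: [-2.62, 2.62], [-0.44, 2.09], [-1.27, 1.32], [0.08, 2.57], [-1.32, 4.46], [0.12, 2], [-2.74, 2.74]. Speed limits (rad/s): [2.22, 2.22, 3.01, 3.01, 3.14, 3.14, 3.14].

## Interface

Orientations are given as a rotation vector (axis times angle).
In Python, from cell import status, viewer, arm gives the robot as it stands.
- The arm moves only by the tool jog_arm, never from a script. Its argument "commands" is text: rows parted by semicolons, each of 7 numbers parted by spaces: the closure, from -1 (fully open) to 1 (shut), then the shift along the world's x, y, z normalised to -1 to 1, where 1 is 0.3 m, then the turn, a rotation vector about the world's x, y, z normalised to -1 to 1, where 1 is 2 pi rad. In form: jaw dx dy dz wx wy wz; .... A call has exactly 5 rows; each row shifts and turns the commanded pose from where the row before left it; what a row does not reach is not made up. A row lasts 1/10 s, in which the tool goes at most 50 mm and 8.59 degrees, less where a joint would pass 70% of its speed; a pose out of reach is approached as far as the arm can. A call with a number of a shift or a turn outside -1 to 1 is refused whole. A call with a gripper value outside its range is refused whole. The fingers move at their own pace and stop on an object; "force" is the grip in N (left out, the last holds). Time passes only in rows, so rows that do not move let the fingers close, or fill a call up. It gives the time, the measured TCP pose, the force and the opening at its end, in the units of the state.
- status.observe(): the state, without advancing time (a new reading comes with each control period).
- viewer.get_image(name): name is "scene" or "top" or "wrist"; returns a dict with "pixels" (480x640x3 uint8, red, green, blue), "z_map" (480x640 float32, m along the optical axis (not along the pixel's ray), 0 where there is no reading), "camera_matrix" (3x3 intrinsics, pixels), "R" (3x3) and "t" (3): a world point X has camera coordinates R X + t. Camera axes: x right, y down, z forward; pixel columns grow to the right and rows downward; lengths in m; the calibration is good to about 2 mm. A picture is of the moment at which its call begins.
- arm.sign_off(): hands the job in, once; it reports no verdict.
The state is a dict: "clock": time; "joints": joint angles; "dq": joint speeds; "joint_efforts": joint torques, N m; "position": TCP position; "ee_rot": TCP orientation; "force": force on the tool from outside, world axes, zero at the start; "ft_torque": the same for the moment, N m; "width": opening from 0.0 (shut) to 1.0 (fully open).
Only numpy, scipy, OpenCV 4.12 (cv2) and the standard library are available. Lean on these libraries where they do the work, as an engineer would, in place of code of your own. Each camera call takes 0.05 s, during which the arm holds its last target. There are 200 camera calls.

## Working session

There is one attempt and no reset: what is moved stays moved. The work goes in short steps, Python scripts to look and compute and a tool call to move; the robot and the scene stay as the last step left them, time stands still between calls to the robot, and variables do not carry over. Pictures are saved under pics/ and viewed, about 8 in all and at most 12, crops included, and the job is handed in when it is done.

Besides the shell and the picture viewer there is one more tool, called after "Emit:" as name(argument=value, ...) on one line, values as JSON. jog_arm: Moves the arm, as the interface text tells. Scaled input: -1 to 1 covers 0.3 m each way for a shift and 2 pi rad each way for a turn. Its arguments: {"type":"object","properties":{"commands":{"type":"string"},"force":{"type":"number"}},"required":["commands"]}

```bash
ls; mkdir -p pics; cat > h.py <<'E'
import numpy as np, cv2
from cell import status, viewer, arm
def snap(name,fn):
    d=viewer.get_image(name); cv2.imwrite('pics/'+fn+'.png',d['pixels'][:,:,::-1]); np.savez('pics/'+fn+'.npz',**d); return d
def world(d,u,v):
    z=d['z_map'][v,u]; K=d['camera_matrix']
    p=np.array([(u-K[0,2])/K[0,0]*z,(v-K[1,2])/K[1,1]*z,z]); return d['R'].T@(p-d['t'])
def cloud(d):
    z=d['z_map'];K=d['camera_matrix'];v,u=np.mgrid[:480,:640]
    p=np.stack([(u-K[0,2])/K[0,0]*z,(v-K[1,2])/K[1,1]*z,z],-1); return (p-d['t'])@d['R']
E
python3 - <<'E'
from h import *
print(status.observe())
a=snap('top','top1');b=snap('scene','sc1')
print(a['R'].T@-a['t'],b['R'].T@-b['t'])
E
```

```text
pics
{'clock': 0.0, 'joints': array([-1.27860839,  0.43522324,  0.0249484 ,  1.57412107, -0.01158208,
        1.134003  , -0.07510763]), 'dq': array([-8.29589627e-04, -1.09127118e-04,  7.89289774e-04,  2.83953739e-04,
       -7.43449629e-04,  5.53416167e-04,  8.12463918e-05]), 'joint_efforts': array([ 5.44000850e-04, -6.67862391e+01,  9.84833501e-01, -3.14435935e+01,
       -6.06396748e-02,  4.29714366e-02,  1.51352738e-04]), 'position': array([0.2402262 , 0.57641677, 0.22593527]), 'ee_rot': array([ 2.61315669e+00,  1.74202025e+00, -1.96222291e-03]), 'force': array([-0.04715856, -0.37049844,  0.83765516]), 'ft_torque': array([-0.0166582 , -0.00711306, -0.01014627]), 'width': 0.9972099725754326}
[0.50317007 0.09060462 0.99609723] [ 0.1174289  -0.4924088   0.61248976]
```

View pics/top1.png

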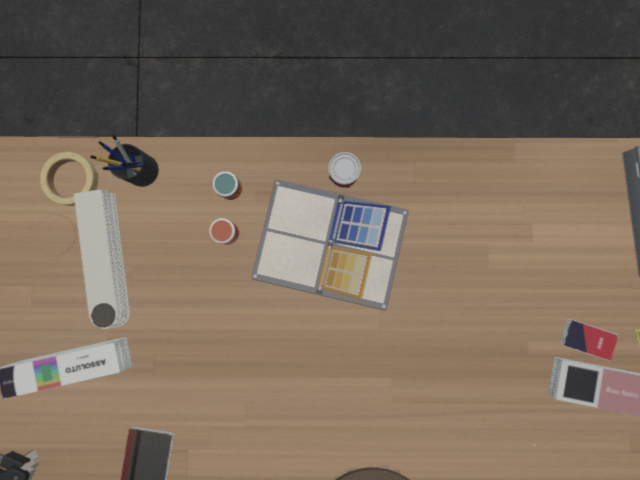

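View pics/sc1.png

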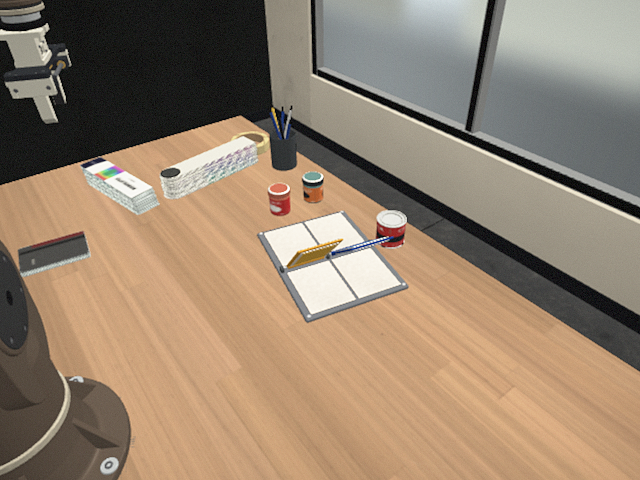

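Top view: the board's corners are near (277,182), (407,211), (386,307) and (253,277). The blue leaf is the far one, around (362,225), and yellow is near, around (347,271). The pots are at (225,184) and (222,231), the tin at (345,168). I'll measure poses next.

```bash
cat > m.py <<'E'
from h import *
d=dict(np.load('pics/top1.npz'));P=cloud(d)
cs=[world(d,u,v) for u,v in [(277,183),(406,211),(385,306),(254,277)]]
for c in cs: print('corner',c.round(4))
c0=np.mean(cs,0); ex=(cs[0]+cs[1]-cs[2]-cs[3])[:2]; ex/=np.linalg.norm(ex); ey=(cs[0]+cs[3]-cs[1]-cs[2])[:2]; ey/=np.linalg.norm(ey)
# refine with mean direction
ax=np.arctan2(ex[1],ex[0]); ay=np.arctan2(ey[1],ey[0])-np.pi/2; th=(ax*204+ay*272)/476
print('centre',c0.round(4),'yaw',ax,ay,th)
c,s=np.cos(th),np.sin(th); R=np.array([[c,s],[-s,c]])
L=P.copy(); L[...,:2]=(P[...,:2]-c0[:2])@R.T
hsv=cv2.cvtColor(d['pixels'],cv2.COLOR_RGB2HSV)
near=(abs(L[...,0])<.12)&(abs(L[...,1])<.16)
for n,lo,hi in (('blue',100,130),('yellow',12,30)):
    m=near&(hsv[...,0]>=lo)&(hsv[...,0]<=hi)&(hsv[...,1]>100)&(L[...,2]>.02)
    q=L[m]; k=np.polyfit(q[:,1],q[:,2],1); r=q[:,2]-np.polyval(k,q[:,1]); q=q[abs(r)<.006]
    k=np.polyfit(q[:,1],q[:,2],1)
    print(n,len(q),'angle',np.arctan(-k[0]),'icpt',k[1],'x',np.percentile(q[:,0],[1,99]),'y',np.percentile(q[:,1],[1,99]),'z',np.percentile(q[:,2],[1,99]))
for n,(u,v) in dict(orange=(225,184),red=(222,231),tin=(345,168)).items():
    p=world(d,u,v); print(n,p.round(3),(R@(p[:2]-c0[:2])).round(3))
E
python3 m.py
```

```text
corner [0.6736 0.1889 0.0111]
corner [ 0.6195 -0.0658  0.0074]
corner [ 0.4332 -0.024   0.0075]
corner [0.4881 0.2326 0.0056]
centre [0.5536 0.0829 0.0079] yaw -0.22616036645857407 -0.2099889533456396 -0.21691955896546866
blue 254 angle 0.6309653081172917 icpt 0.02576724557009247 x [0.00564419 0.08644496] y [-0.08706369 -0.03243564] z [0.04955001 0.08887942]
yellow 294 angle 0.796597133505114 icpt 0.030671724730845444 x [-0.0874176 -0.0050091] y [-0.07284504 -0.0280569 ] z [0.05927372 0.10471264]
orange [0.663 0.282 0.057] [0.064 0.218]
red [0.574 0.286 0.059] [-0.023  0.203]
tin [0.696 0.056 0.052] [0.144 0.004]
```

Emit:
jog_arm(commands="1 0.055 -0.106 0 0 0 0.0028; 1 0.055 -0.106 0 0 0 0.0028; 1 0.055 -0.106 0 0 0 0.0028; 1 0.055 -0.106 0 0 0 0.0028; 1 0.055 -0.106 0 0 0 0.0028", force=10)

```text
clock: 0.6
position: [0.3233, 0.4164, 0.2264]
ee_rot: [2.534, 1.857, -0.001]
force: [-0.3, 0.7, 0.1]
width: 0.615
```

Emit:
jog_arm(commands="1 0.055 -0.106 0 0 0 0.0028; 1 0.055 -0.106 0 0 0 0.0028; 1 0.055 -0.106 0 0 0 0.0028; 1 0.055 -0.106 0 0 0 0.0028; 1 0.055 -0.106 0 0 0 0.0028")

```text
clock: 1.1
position: [0.4057, 0.2574, 0.2266]
ee_rot: [-2.45, -1.966, 0.0]
force: [1.3, 1.1, 0.3]
width: 0.178
```

Emit:
jog_arm(commands="1 0.055 -0.106 0 0 0 0; 1 0.055 -0.106 0 0 0 0; 1 0.055 -0.106 0 0 0 0; 1 0.055 -0.106 0 0 0 0; 1 0.055 -0.106 0 0 0 0")

```text
clock: 1.6
position: [0.4882, 0.0985, 0.2266]
ee_rot: [-2.451, -1.965, 0.0]
force: [0.4, 0.5, 0.0]
width: 0.005
```

Emit:
jog_arm(commands="1 0.055 -0.106 0 0 0 0; 1 0.055 -0.106 0 0 0 0; 1 0.055 -0.106 0 0 0 0; 1 0.055 -0.106 0 0 0 0; 1 0 0 0 0 0 0")

```text
clock: 2.1
position: [0.5551, -0.0329, 0.2266]
ee_rot: [2.455, 1.955, -0.002]
force: [0.5, 0.4, 0.2]
width: 0.004
```

Emit:
jog_arm(commands="1 0.023 -0.049 0 0 0 0; 1 0.023 -0.049 0 0 0 0; 1 0 0 -0.1 0 0 0; 1 0 0 -0.1 0 0 0; 1 0 0 -0.1 0 0 0")

```text
clock: 2.6
position: [0.5674, -0.0561, 0.1356]
ee_rot: [-2.45, -1.966, -0.0]
force: [1.0, -0.5, -0.3]
width: 0.003
```

Emit:
jog_arm(commands="1 0 0 -0.06 0 0 0; 1 0 0 -0.06 0 0 0; 1 0 0 -0.06 0 0 0; 1 0 0 -0.06 0 0 0; 1 0 0 -0.04 0 0 0")

```text
clock: 3.1
position: [0.5668, -0.056, 0.0513]
ee_rot: [-2.449, -1.965, 0.002]
force: [-0.1, 0.0, -0.0]
width: 0.005
```

```bash
cat > view.py <<'E'
import sys
from h import *
n=sys.argv[1]
d=snap('scene','s'+n); t=snap('top','t'+n)
a=cv2.resize(d['pixels'][150:330,240:440],None,fx=2,fy=2); b=cv2.resize(t['pixels'][140:320,230:430],None,fx=2,fy=2)
cv2.imwrite('pics/v'+n+'.png',np.hstack([a,b])[:,:,::-1])
s=status.observe(); print(s['clock'],s['position'],s['force'])
E
python3 view.py 1
```

```text
3.2 [ 0.56636371 -0.05614377  0.05116432] [-0.60232487  0.18291041  0.7632305 ]
```

View pics/v1.png

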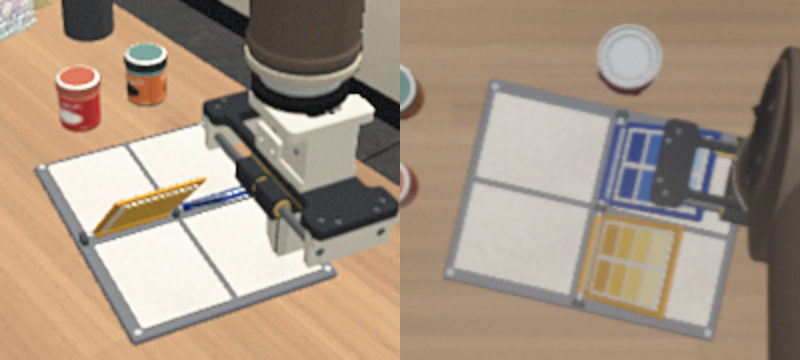

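Emit:
jog_arm(commands="1 0.005 0.012 0 0 0 0; 1 0.005 0.012 0 0 0 0; 1 0.005 0.012 0 0 0 0; 1 0.005 0.012 0 0 0 0; 1 0.005 0.012 0 0 0 0")

```text
clock: 3.7
position: [0.5756, -0.0381, 0.0531]
ee_rot: [2.45, 1.966, 0.001]
force: [0.1, -0.9, 0.5]
width: 0.004
```

Emit:
jog_arm(commands="1 0.002 0.01 0 0 0 0; 1 0.002 0.01 0 0 0 0; 1 0.002 0.01 0 0 0 0; 1 0 0 0 0 0 0; 1 0 0 0 0 0 0")

```text
clock: 4.2
position: [0.5764, -0.0343, 0.0536]
ee_rot: [2.452, 1.959, -0.004]
force: [-5.0, -12.4, 11.0]
width: 0.005
```

```bash
cat > plan.py <<'E'
import numpy as np
H=np.array([.5996,.0779]);ey=np.array([.2152,.9766]);w=.019
def tip(th,r=.09,h=.03):
    n=np.array([-np.sin(th),-np.cos(th)])
    u=np.array([-np.cos(th),np.sin(th)])
    if th<np.pi/2: p=.12*u+.004*n-[w,h]
    else: p=r*u+.004*n-[w,0]
    return np.r_[H+ey*p[0],.0145+p[1]]
for th in np.arange(.6,3.2,.1): print(round(th,2),tip(th).round(4))
E
python3 plan.py
```

```text
0.6 [ 0.5737 -0.0396  0.049 ]
0.7 [ 0.5752 -0.0328  0.0587]
0.8 [ 0.5769 -0.0251  0.0678]
0.9 [ 0.5788 -0.0166  0.076 ]
1.0 [ 0.5808 -0.0073  0.0833]
1.1 [0.583  0.0027 0.0896]
1.2 [0.5854 0.0132 0.0949]
1.3 [0.5878 0.0242 0.0991]
1.4 [0.5903 0.0356 0.1021]
1.5 [0.5928 0.0472 0.1039]
1.6 [0.5952 0.058  0.1046]
1.7 [0.5972 0.0668 0.1043]
1.8 [0.5991 0.0755 0.1031]
1.9 [0.601  0.0841 0.101 ]
2.0 [0.6028 0.0924 0.098 ]
2.1 [0.6045 0.1003 0.0942]
2.2 [0.6062 0.1079 0.0896]
2.3 [0.6078 0.115  0.0843]
2.4 [0.6092 0.1215 0.0782]
2.5 [0.6105 0.1274 0.0716]
2.6 [0.6117 0.1326 0.0643]
2.7 [0.6127 0.1371 0.0566]
2.8 [0.6135 0.1409 0.0484]
2.9 [0.6141 0.1438 0.0399]
3.0 [0.6146 0.1458 0.0312]
3.1 [0.6148 0.147  0.0222]
```

Emit:
jog_arm(commands="1 0.001 0.004 0.011 0 0 0; 1 0.001 0.004 0.011 0 0 0; 1 0.001 0.004 0.011 0 0 0; 1 0.001 0.006 0.011 0 0 0; 1 0.001 0.006 0.011 0 0 0")

```text
clock: 4.7
position: [0.5784, -0.022, 0.0693]
ee_rot: [-2.45, -1.966, 0.0]
force: [0.5, -2.2, -1.0]
width: 0.003
```

Emit:
jog_arm(commands="1 0.0022 0.01 0.009 0 0 0; 1 0.0022 0.01 0.009 0 0 0; 1 0.0022 0.01 0.009 0 0 0; 1 0.0022 0.01 0.009 0 0 0; 1 0.0022 0.01 0.009 0 0 0")

```text
clock: 5.2
position: [0.5818, -0.0071, 0.0829]
ee_rot: [-2.451, -1.966, 0.0]
force: [-0.8, -1.9, -0.7]
width: 0.005
```

Emit:
jog_arm(commands="1 0.0025 0.0115 0.007 0 0 0; 1 0.0025 0.0115 0.007 0 0 0; 1 0.0025 0.0115 0.007 0 0 0; 1 0.0025 0.0115 0.006 0 0 0; 1 0.0025 0.0115 0.006 0 0 0")

```text
clock: 5.7
position: [0.5857, 0.0101, 0.0928]
ee_rot: [-2.451, -1.965, -0.0]
force: [0.1, -1.2, -0.3]
width: 0.005
```

```bash
python3 view.py 2
```

```text
5.8 [0.58586189 0.01063883 0.09290555] [-0.54783575 -0.52052733 -0.09933869]
```

View pics/v2.png

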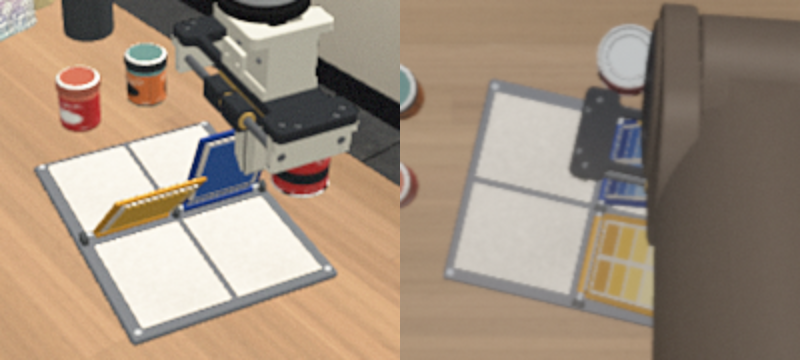

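The picture shows the blue leaf at about 1.2 rad, around (225,170), with the finger behind it. Yellow is unmoved, so I'll continue.

Emit:
jog_arm(commands="1 0.0025 0.0115 0.004 0 0 0; 1 0.0025 0.0115 0.004 0 0 0; 1 0.0025 0.0115 0.004 0 0 0; 1 0.0025 0.0115 0.003 0 0 0; 1 0.0025 0.0115 0.003 0 0 0")

```text
clock: 6.3
position: [0.5896, 0.0272, 0.0983]
ee_rot: [2.451, 1.965, 0.001]
force: [0.4, -1.2, 2.3]
width: 0.004
```

Emit:
jog_arm(commands="1 0.0025 0.0115 0.002 0 0 0; 1 0.0025 0.0115 0.002 0 0 0; 1 0.0025 0.0115 0.001 0 0 0; 1 0.0025 0.0115 0.001 0 0 0; 1 0.0025 0.0115 0.001 0 0 0")

```text
clock: 6.8
position: [0.5931, 0.0446, 0.1001]
ee_rot: [-2.451, -1.965, 0.0]
force: [0.5, -2.3, 1.4]
width: 0.001
```

Emit:
jog_arm(commands="1 0.0022 0.0105 0 0 0 0; 1 0.0022 0.0105 0 0 0 0; 1 0.0022 0.0105 0 0 0 0; 1 0.0022 0.0105 0 0 0 0; 1 0.0022 0.0105 0 0 0 0")

```text
clock: 7.3
position: [0.5964, 0.0603, 0.1001]
ee_rot: [2.451, 1.965, 0.0]
force: [0.5, -0.5, 0.1]
width: 0.004
```

Emit:
jog_arm(commands="1 0.002 0.0097 -0.0017 0 0 0; 1 0.002 0.0097 -0.0017 0 0 0; 1 0.002 0.0097 -0.0017 0 0 0; 1 0.002 0.0097 -0.0017 0 0 0; 1 0.002 0.0097 -0.0017 0 0 0")

```text
clock: 7.8
position: [0.5995, 0.0748, 0.0976]
ee_rot: [2.451, 1.965, 0.0]
force: [1.4, -1.4, 1.0]
width: 0.005
```

Emit:
jog_arm(commands="1 0.002 0.0093 -0.0033 0 0 0; 1 0.002 0.0093 -0.0033 0 0 0; 1 0.002 0.0093 -0.0033 0 0 0; 1 0.002 0.0093 -0.0033 0 0 0; 1 0.002 0.0093 -0.0033 0 0 0")

```text
clock: 8.3
position: [0.6024, 0.0888, 0.0925]
ee_rot: [-2.451, -1.965, -0.0]
force: [0.3, -1.6, 0.9]
width: 0.005
```

Emit:
jog_arm(commands="1 0.0019 0.0086 -0.005 0 0 0; 1 0.0019 0.0086 -0.005 0 0 0; 1 0.0019 0.0086 -0.005 0 0 0; 1 0.0019 0.0086 -0.005 0 0 0; 1 0.0019 0.0086 -0.005 0 0 0")

```text
clock: 8.8
position: [0.6052, 0.1017, 0.085]
ee_rot: [-2.451, -1.965, -0.0]
force: [0.8, 0.2, 1.7]
width: 0.006
```

```bash
python3 view.py 3
```

```text
8.9 [0.60516355 0.10200539 0.08482069] [ 0.43869973  0.42412591 -0.58088743]
```

View pics/v3.png

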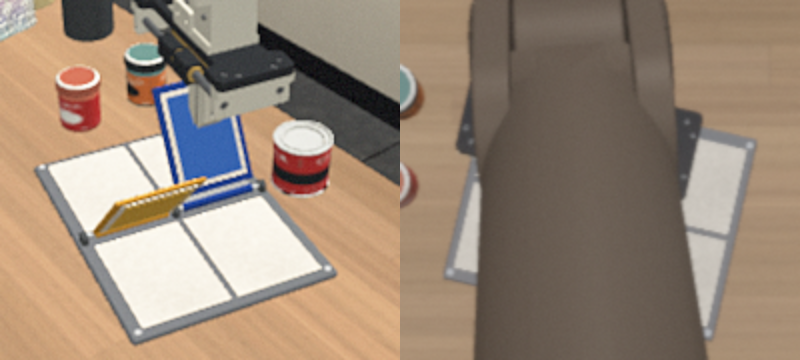

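The leaf is past upright, its swatch side facing the camera around (205,145). The yellow leaf and the tin look unmoved. I'll measure the leaf angle.

```bash
cat > ang.py <<'E'
import sys
from h import *
H=np.array([.5996,.0779]);ex=np.array([.9766,-.2152]);ey=np.array([.2152,.9766])
for f in sys.argv[1:]:
    d=dict(np.load('pics/'+f+'.npz'));P=cloud(d);hsv=cv2.cvtColor(d['pixels'],cv2.COLOR_RGB2HSV)
    q=P[...,:2]-H; L=np.stack([q@ex+.046,q@ey,P[...,2]],-1)
    for n,lo,hi,x0,x1 in (('blue',100,130,.0,.095),('yellow',12,30,-.095,0)):
        m=(hsv[...,0]>=lo)&(hsv[...,0]<=hi)&(hsv[...,1]>110)&(L[...,0]>x0)&(L[...,0]<x1)&(abs(L[...,1])<.14)&(L[...,2]>.012)
        if m.sum()<20: print(f,n,'few');continue
        c,s,v=np.linalg.svd(L[m][:,1:]-np.median(L[m][:,1:],0),full_matrices=False); e=v[0]
        p=L[m][:,1:]; print(f,n,m.sum(),'angle',np.arctan2(e[1],-e[0])%np.pi,'yz ext',p.min(0).round(3),p.max(0).round(3),'mean angle',np.arctan2(p[:,1].mean()-.0145,-p[:,0].mean()).round(3))
E
python3 ang.py sc1 s2 s3
```

```text
sc1 blue 110 angle 0.6901382222936183 yz ext [-0.097  0.016] [-0.003  0.097] mean angle 0.707
sc1 yellow 497 angle 0.9053381559901235 yz ext [-0.082  0.014] [-0.005  0.112] mean angle 0.836
s2 blue 580 angle 1.2455686237619141 yz ext [-0.107  0.013] [-0.003  0.271] mean angle 1.113
s2 yellow 503 angle 1.136321604772407 yz ext [-0.081  0.013] [-0.004  0.468] mean angle 0.859
s3 blue 1296 angle 1.8597316180217376 yz ext [-0.07   0.014] [0.096 0.264] mean angle 1.925
s3 yellow 499 angle 0.9042868797991139 yz ext [-0.081  0.013] [-0.005  0.111] mean angle 0.837
```

Emit:
jog_arm(commands="1 0.0019 0.0084 -0.0007 0 0 0; 1 0.0019 0.0084 -0.0007 0 0 0; 1 0.0019 0.0084 -0.0007 0 0 0; 1 0.0019 0.0084 -0.0007 0 0 0; 1 0.0019 0.0084 -0.0007 0 0 0")

```text
clock: 9.4
position: [0.6081, 0.1142, 0.0841]
ee_rot: [-2.451, -1.965, 0.0]
force: [-0.0, -1.1, 0.5]
width: 0.006
```

Emit:
jog_arm(commands="1 0.0023 0.0104 -0.005 0 0 0; 1 0.0023 0.0104 -0.005 0 0 0; 1 0.0023 0.0104 -0.005 0 0 0; 1 0.0023 0.0104 -0.005 0 0 0; 1 0.0023 0.0104 -0.005 0 0 0")

```text
clock: 9.9
position: [0.6115, 0.1299, 0.0764]
ee_rot: [-2.451, -1.965, 0.0]
force: [-0.6, -1.4, -0.6]
width: 0.007
```

Emit:
jog_arm(commands="1 0.0019 0.0088 -0.008 0 0 0; 1 0.0019 0.0088 -0.008 0 0 0; 1 0.0019 0.0088 -0.008 0 0 0; 1 0.0019 0.0088 -0.008 0 0 0; 1 0.0019 0.0088 -0.008 0 0 0")

```text
clock: 10.4
position: [0.6144, 0.1431, 0.0644]
ee_rot: [-2.451, -1.965, -0.0]
force: [-0.5, -0.8, 0.4]
width: 0.006
```

```bash
python3 view.py 4; python3 ang.py s4
```

```text
10.5 [0.61428505 0.1435488  0.06419677] [-1.06677064 -0.20819128  0.0831719 ]
s4 blue 1304 angle 2.338462048351189 yz ext [-0.011  0.013] [0.099 0.242] mean angle 2.409
s4 yellow 499 angle 0.9879364484375579 yz ext [-0.081  0.012] [0.091 0.421] mean angle 0.846
```

View pics/v4.png

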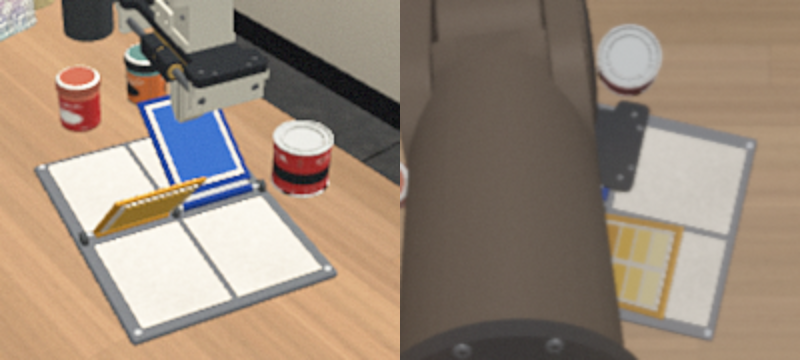

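The leaf is leaning left at about 2.45 rad, around (200,145). Nothing else has moved, so I'll continue down.

Emit:
jog_arm(commands="1 0.0016 0.0074 -0.0099 0 0 0; 1 0.0016 0.0074 -0.0099 0 0 0; 1 0.0016 0.0074 -0.0099 0 0 0; 1 0.0016 0.0074 -0.0099 0 0 0; 1 0.0016 0.0074 -0.0099 0 0 0")

```text
clock: 11.0
position: [0.6168, 0.1541, 0.0494]
ee_rot: [-2.451, -1.965, -0.0]
force: [-0.1, -0.8, 1.5]
width: 0.004
```

Emit:
jog_arm(commands="1 0.001 0.0046 -0.0117 0 0 0; 1 0.001 0.0046 -0.0117 0 0 0; 1 0.001 0.0046 -0.0117 0 0 0; 1 0.001 0.0046 -0.0117 0 0 0; 1 0.001 0.0046 -0.0117 0 0 0")

```text
clock: 11.5
position: [0.6183, 0.1609, 0.0319]
ee_rot: [-2.451, -1.965, -0.0]
force: [0.4, -0.6, 0.7]
width: 0.007
```

Emit:
jog_arm(commands="1 0.0003 0.0015 -0.008 0 0 0; 1 0.0003 0.0015 -0.008 0 0 0; 1 0.0003 0.0015 -0.008 0 0 0; 1 0 0 -0.008 0 0 0; 1 0 0 -0.006 0 0 0")

```text
clock: 12.0
position: [0.6186, 0.1625, 0.0207]
ee_rot: [-2.451, -1.966, -0.001]
force: [-0.1, 0.2, 0.4]
width: 0.002
```

Now I'll press gently to the stop.

Emit:
jog_arm(commands="1 0 0 -0.005 0 0 0; 1 0 0 -0.005 0 0 0; 1 0 0 -0.004 0 0 0; 1 0 0 0 0 0 0; 1 0 0 0 0 0 0")

```text
clock: 12.5
position: [0.6187, 0.1625, 0.0181]
ee_rot: [-2.451, -1.965, -0.002]
force: [-5.8, 0.2, 15.4]
width: 0.01
```

Emit:
jog_arm(commands="1 0 0 -0.002 0 0 0; 1 0 0 -0.002 0 0 0; 1 0 0 0 0 0 0; 1 0 0 0 0 0 0; 1 0 0 0 0 0 0")

```text
clock: 13.0
position: [0.6188, 0.1624, 0.0179]
ee_rot: [-2.451, -1.965, -0.002]
force: [-8.2, -1.5, 26.5]
width: 0.008
```

Emit:
jog_arm(commands="1 0 0 0.02 0 0 0; 1 0 0 0.05 0 0 0; 1 0 0 0.1 0 0 0; 1 0 0 0.1 0 0 0; 1 0 0 0.1 0 0 0")

```text
clock: 13.5
position: [0.6185, 0.1619, 0.1281]
ee_rot: [2.451, 1.965, -0.0]
force: [1.4, 0.4, -0.5]
width: 0.008
```

Emit:
jog_arm(commands="1 -0.1 0.1 0.08 0 0 0; 1 -0.1 0.1 0.08 0 0 0; 1 -0.1 0.1 0 0 0 0; 1 -0.1 0.1 0 0 0 0; 1 -0.1 0.1 0 0 0 0")

```text
clock: 14.0
position: [0.4674, 0.3131, 0.1754]
ee_rot: [-2.451, -1.965, -0.002]
force: [1.0, 0.7, -0.5]
width: 0.007
```

Emit:
jog_arm(commands="1 -0.1 0.1 0 0 0 0; 1 -0.1 0.1 0 0 0 0; 1 -0.1 0.1 0 0 0 0; 1 -0.1 0.1 0 0 0 0; 1 0 0 0 0 0 0")

```text
clock: 14.5
position: [0.3429, 0.4373, 0.1748]
ee_rot: [-2.439, -1.974, 0.0]
force: [0.7, 0.3, -0.4]
width: 0.002
```

```bash
python3 view.py 5; python3 ang.py s5 t5 sc1 top1; python3 - <<'E'
from h import *
a=np.load('pics/top1.npz');b=dict(np.load('pics/t5.npz'));P=cloud(b)
for k,(u,v) in dict(orange=(225,184),red=(222,231),tin=(345,168)).items():
    s=np.s_[v-16:v+16,u-16:u+16]
    print(k,'mean pix diff',np.abs(a['pixels'][s].astype(int)-b['pixels'][s]).mean())
H=np.array([.5996,.0779]);ex=np.array([.9766,-.2152]);ey=np.array([.2152,.9766])
L=np.stack([(P[...,:2]-H)@ex,(P[...,:2]-H)@ey],-1)
for y0 in (.02,.04,.06,.08,.1):
    for y,x0 in ((y0,0),(y0,-.092),(-y0,0)):
        m=(abs(L[...,0]-x0)<.03)&(abs(L[...,1]-y)<.008); print(y,x0,m.sum(),np.median(P[...,2][m]).round(4),end=' | ')
    print()
E
```

```text
14.6 [0.34781275 0.43279869 0.17479612] [ 1.26024587 -0.91696216 -0.74589821]
s5 blue 958 angle 3.128838631181955 yz ext [-0.012  0.012] [0.116 0.025] mean angle 3.026
s5 yellow 498 angle 0.9035998161109764 yz ext [-0.082  0.013] [-0.004  0.112] mean angle 0.836
t5 blue 1641 angle 0.0017705101596864378 yz ext [-0.007  0.012] [0.114 0.024] mean angle 3.078
t5 yellow 785 angle 1.498132085778785 yz ext [-0.079  0.013] [0.    0.996] mean angle 0.959
sc1 blue 110 angle 0.6901382222936183 yz ext [-0.097  0.016] [-0.003  0.097] mean angle 0.707
sc1 yellow 497 angle 0.9053381559901235 yz ext [-0.082  0.014] [-0.005  0.112] mean angle 0.836
top1 blue 545 angle 0.6852333746652393 yz ext [-0.095  0.015] [-0.001  0.095] mean angle 0.711
top1 yellow 825 angle 1.4512933149840193 yz ext [-0.079  0.013] [0.    0.996] mean angle 0.934
orange mean pix diff 1.5960286458333333
red mean pix diff 1.5725911458333333
tin mean pix diff 1.6409505208333333
0.02 0 250 0.0184 | 0.02 -0.092 245 0.0095 | -0.02 0 247 0.0093 | 
0.04 0 254 0.0183 | 0.04 -0.092 248 0.0098 | -0.04 0 246 0.0101 | 
0.06 0 248 0.0185 | 0.06 -0.092 249 0.0097 | -0.06 0 248 0.0098 | 
0.08 0 248 0.0185 | 0.08 -0.092 252 0.01 | -0.08 0 244 0.0096 | 
0.1 0 250 0.0183 | 0.1 -0.092 251 0.0098 | -0.1 0 252 0.0097 |
```

View pics/v5.png

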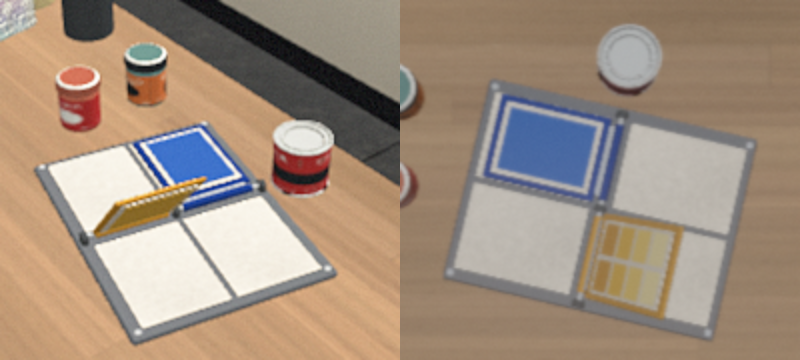

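The blue leaf lies flat on the left page, with its height constant at 18.4 mm. The yellow leaf, pots and tin are unchanged and the robot is clear.

```bash
python3 -c "
from cell import arm
print(arm.sign_off())"
```

```text
the job is handed in; nothing more can be done
None
```

The blue leaf is turned over its spine and lies flat on the left-hand page, and the job is handed in at about 14.6 s. I pushed it round from behind with the closed fingertips at roughly 0.35 rad/s, pressed it onto its stop with up to 26 N, then lifted clear.

- **Blue leaf:** its top is level at 18.3–18.5 mm from 20 to 100 mm out from the spine, and the plane fits put it within about 0.015 rad of π.
- **Yellow leaf:** the scene camera's fit gave 0.904 rad at the end and 0.905 at the start.
- **Pots and tin:** their image patches match the first picture to within noise.
- **Disagreements:**
  - The top camera's yellow fit was spoiled by stray depth points (1.45 before, 1.50 after), so I did not use it.
  - The first sideways push jammed briefly on edge friction, at about 17 N, until I lifted along the arc.
  - The leaf lagged my plan by about 0.1–0.15 rad partway round, so I replanned once.

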